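# Refill the condiment caddy and load it in the lot tray

## Task

Complete this auction lot: stand the short round steel pot upright in the ring of the wooden caddy while the caddy is still on the bench, and let go of it. Then lift the caddy by its upright handle with the pot riding in it and set the two together flat in the long bay of the black tray. Set things down rather than dropping them.

Things in the scene. Friction and masses are not known exactly. Their poses are not given: they have to be found in the camera images.
- pot: Loose short round steel pot, upright, 0.1 kg: 44 mm across, 68 mm tall, straight side 6 to 54 mm up, domed top, 39 mm foot. Origin: centre of its underside, z up; yaw is meaningless. It stands in any of three spots, a waisted mill (112 mm tall, 56 mm foot) and a square tin (54 mm wide, 57 mm tall) in the others; these and a white bowl play no part.
- caddy: Loose wooden caddy, 0.45 kg. Origin: centre of its underside; x along the board (170 mm), y across (76 mm), z up. Board 12 mm thick. The pot stands on it inside a low ring centred at x +45 mm, y 0: inner diameter 62, outer 70, top at z 28 mm. At the -x end a fixed steel salt box (x -81 to -47 mm, 60 mm wide, top at z 36 mm). Handle: see handle.
- handle (a point): Grip point on the caddy's upright flat wooden handle, near the balance point: at x -28, y 0, z 80 mm in the caddy's frame, same axes. The handle is 26 mm along x, 12 mm thick along y, and rises from the board to 20 mm above this point; pinch it across y from above. Closing along y also keeps a gripper clear of it when putting the pot in the ring.
- bay (a point): Centre of the inner floor of the long bay of the black tray, which is fixed. x along the bay, y across, z up; floor 5 mm above the bench. Inside 200 mm (x) by 104 mm (y); walls 5 mm thick, tops 30 mm above the floor. The caddy may lie in it either way round. The 55 mm wide bay beside it (towards -y) holds cork coasters and is too narrow for the caddy.
There are look-alikes about, which are no part of the job. Of the things that look like the caddy, take the one that is farthest to the robot's right at the start.

How it is judged:
By the outcome, as a careful person would: the job done as asked, in the order asked, and still so for the second after the job is handed in, with the robot touching nothing.
It also fails if it takes over 58 s, if anything falls off the work surface, if the arm or the gripper's body presses on something with over 40 N, if the wrist force passes 120 N, or if a joint passes its speed limit or range.

## Robot

A 6-joint arm with a two-finger parallel gripper is mounted at the origin on the work surface. World frame = base frame: x ahead of the robot, y to its left, z up, the work surface at z = 0. Lengths are in m, angles in rad, forces in N, time in s.
With the tool pointing down it reaches from about 0.3 to 0.875 m from the base axis. Payload 6.4 kg.
Tool frame: the origin (TCP) lies midway between the tips of the shut fingers; the grasp point (between the pads) lies 19 mm behind it; x points along the fingers, y is the direction in which the jaws open and shut, and the axes are right-handed (so a half turn about x gives the same grasp; the last joint's range is limited). The gripper opens to 85 mm and grips with 20 to 120 N. Pads are 22 mm wide; open, the fingers measure 114 mm over their backs; the gripper's body (76 mm by 85 mm) begins 54 mm behind the grasp point. The pads swing forward as they close: fully open they stand 13 mm farther back than shut.
Start: joints at [1.05, 0.181, 1.607, -0, 1.354, -0.206], TCP at [0.178, 0.547, 0.231] pointing down, gripper open.
Joint ranges: [-2.99, 2.99], [-0.89, 2.07], [0.3, 2.58], [-1.14, 4.28], [0, 2.63], [-3.12, 3.12]. Speed limits (rad/s): [2.57, 2.57, 3.01, 3.14, 3.14, 3.14].

## Interface

Orientations are given as a unit quaternion [w, x, y, z].
In Python, from bench import ctrl gives the robot as it stands.
- The arm moves only by the tool servo_tool, never from a script. Its argument "targets" is a list of rows, each a list of 7 numbers: the turn, a rotation vector about the tool's x, y, z in rad, then the shift along the tool's x, y, z in mm, then the opening, from -1 (shut) to 1 (fully open). A call has exactly 8 rows; each row is the pose to reach, as a shift and turn from the pose measured when the call began, along the tool's axes at that moment; what a row does not reach only later rows make up. A row lasts 1/8 s, in which the tool goes at most 62.5 mm and 10.7 degrees, less where a joint would pass 70% of its speed; a pose out of reach is approached as far as the arm can. A call with a gripper value outside its range is refused whole. The fingers move at their own pace and stop on an object; the grip force is fixed at half the most. Time passes only in rows, so rows that repeat a pose let the fingers close, or fill a call up. It gives the time, the measured TCP pose, the force and the opening at its end, in the units of the state.
- ctrl.get_obs(): the state, without advancing time (a new reading comes with each control period).
- ctrl.camera(name): name is "scene" or "top"; returns a dict with "pixels" (384x512x3 uint8, blue, green, red), "intrinsics" (3x3 intrinsics, pixels), "D" ([k1, k2, p1, p2, k3] as OpenCV has them; the pictures are not rectified), "R" (3x3) and "t" (3): a world point X has camera coordinates R X + t. Camera axes: x right, y down, z forward; pixel columns grow to the right and rows downward; lengths in m; the calibration is good to about 2 mm. A picture is of the moment at which its call begins. There is no depth.
- ctrl.hand_in(): hands the job in, once; it reports no verdict.
The state is a dict: "time_s": time; "q": joint angles; "dq": joint speeds; "joint_efforts": joint torques, N m; "eef_pos": TCP position; "eef_rot": TCP orientation; "wrist_force": force on the tool from outside, world axes, zero at the start; "torque": the same for the moment, N m; "opening": opening from 0.0 (shut) to 1.0 (fully open).
Only numpy, scipy, OpenCV 4.12 (cv2) and the standard library are available. Lean on these libraries where they do the work, as an engineer would, in place of code of your own. Each camera call takes 0.05 s, during which the arm holds its last target.

## Working session

There is one attempt and no reset: what is moved stays moved. The work goes in short steps, Python scripts to look and compute and a tool call to move; the robot and the scene stay as the last step left them, time stands still between calls to the robot, and variables do not carry over. Pictures are saved under pics/ and viewed, and the job is handed in when it is done.

Besides the shell and the picture viewer there is one more tool, called after "Request:" as a command line: name --pt "numbers of a row" for each row, then --argument value for the rest. servo_tool: Moves the arm, as the interface text tells. Its arguments: {"type":"object","properties":{"targets":{"type":"array","items":{"type":"array","items":{"type":"number"}}}},"required":["targets"]}

```bash
mkdir -p pics; ls; python3 - <<'E'
from bench import ctrl
import cv2,pickle
o=ctrl.get_obs();print(o)
for n in("scene","top"):
    c=ctrl.camera(n);pickle.dump(c,open(n+"0.pkl","wb"));cv2.imwrite(f"pics/{n}0.png",c["pixels"]);print(n,c["intrinsics"],c["D"],c["R"],c["t"])
E
```

```text
pics
{'time_s': 0.0, 'q': array([ 1.04971873e+00,  1.81559045e-01,  1.60800398e+00,  4.87373920e-06,
        1.35381629e+00, -2.06279345e-01]), 'dq': array([ 0.00212269,  0.00113204,  0.00049118,  0.00113271, -0.00016329,
       -0.00021266]), 'joint_efforts': array([ 4.40153544e-04, -4.44881666e+01, -3.51331079e+01, -3.35034219e-04,
        8.94569879e-03,  1.35784614e-05]), 'eef_pos': array([0.17772157, 0.54626005, 0.23037599]), 'eef_rot': array([ 0.69813914,  0.11024956,  0.69859168, -0.11142909]), 'wrist_force': array([0.1891028 , 0.74041058, 0.20899082]), 'torque': array([-7.26733040e-03, -1.67170383e-02, -3.03387572e-05]), 'opening': 1.0010538160210678}
scene [[394.47265297   0.         253.22474809]
 [  0.         394.47265297 185.77119541]
 [  0.           0.           1.        ]] [-0.0142897  0.         0.         0.         0.       ] [[ 0.12051271  0.99260083  0.01484202]
 [ 0.77858622 -0.08523257 -0.62172253]
 [-0.61585727  0.08648126 -0.78309694]] [-0.10607048 -0.35038996  1.38936504]
top [[438.66756573   0.         252.47153522]
 [  0.         438.66756573 191.56086981]
 [  0.           0.           1.        ]] [-0.05926362  0.          0.          0.          0.        ] [[-0.01130421 -0.99972074  0.02075227]
 [-0.99741989  0.00980196 -0.07111595]
 [ 0.07089267 -0.02150263 -0.99725216]] [0.03295142 0.50348305 1.32010659]
```

```bash
python3 - <<'E'
import cv2
for n in("scene","top"):
    i=cv2.imread(f"pics/{n}0.png");cv2.imwrite(f"pics/{n}0b.png",cv2.resize(i,(800,600),interpolation=cv2.INTER_CUBIC))
E
```

```text
(no output)
```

View pics/scene0b.png

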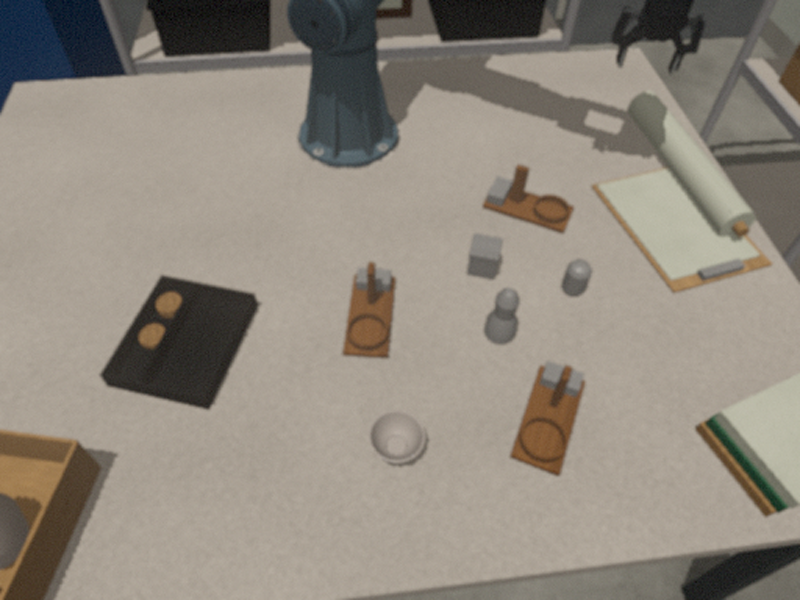

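View pics/top0b.png

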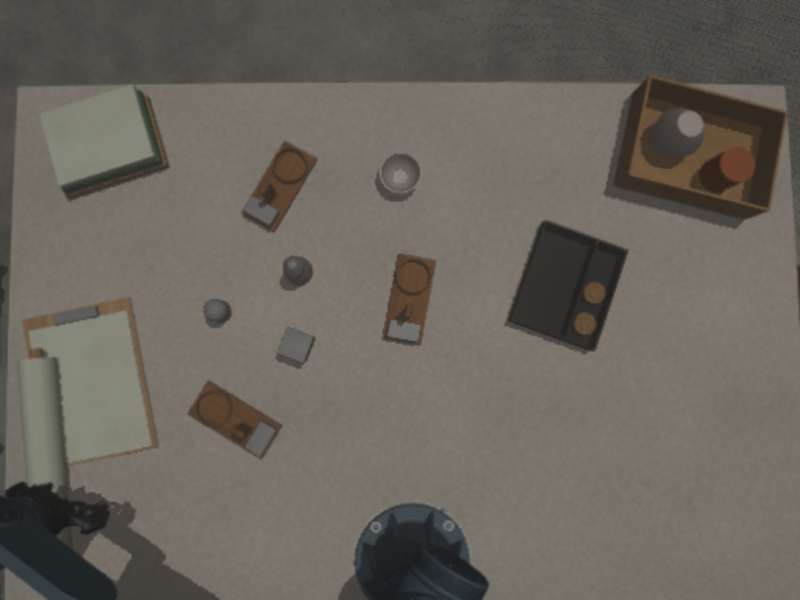

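The top view is 800 px wide and right is −y. It shows three caddies; the rightmost is the middle one at (410,300). The pot is at (217,311), the mill at (297,270), the tin at (296,346) and the tray at (567,285), with the coasters on its right side. I'll crop these next and measure them.

```bash
cat > h.py <<'E'
import cv2,numpy as np,pickle
def load(n): return pickle.load(open(n,"rb"))
def cast(c,uv,z):
    uv=np.asarray(uv,float).reshape(-1,1,2)
    p=cv2.undistortPoints(uv,c["intrinsics"],np.array(c["D"])).reshape(-1,2)
    d=np.c_[p,np.ones(len(p))]@c["R"]; o=-c["R"].T@c["t"]
    s=(z-o[2])/d[:,2]; return o+s[:,None]*d
def proj(c,X):
    r,_=cv2.Rodrigues(c["R"]); return cv2.projectPoints(np.asarray(X,float).reshape(-1,1,3),r,c["t"],c["intrinsics"],np.array(c["D"]))[0].reshape(-1,2)
def crop(c,u0,v0,w,h,k,f):
    cv2.imwrite(f,cv2.resize(c["pixels"][v0:v0+h,u0:u0+w],None,fx=k,fy=k,interpolation=cv2.INTER_CUBIC))
E
python3 - <<'E'
from h import *
t=load("top0.pkl");s=load("scene0.pkl")
a=t["pixels"][150:230,235:295];b=t["pixels"][130:235,315:410]
crop(t,235,150,60,80,7,"pics/tc.png");crop(t,315,130,95,105,5,"pics/tt.png")
crop(s,210,160,60,80,7,"pics/sc.png");crop(s,60,170,115,100,5,"pics/st.png")
# wood
for n,c,(u0,v0,u1,v1) in(("top",t,(235,150,295,230)),("scene",s,(210,160,262,240))):
    hsv=cv2.cvtColor(c["pixels"],cv2.COLOR_BGR2HSV);
    m=np.zeros(hsv.shape[:2],np.uint8);m[v0:v1,u0:u1]=cv2.inRange(hsv,(0,90,20),(25,255,255))[v0:v1,u0:u1]
    k=max(cv2.findContours(m,0,1)[0],key=cv2.contourArea);r=cv2.minAreaRect(k);bx=cv2.boxPoints(r)
    w=cast(c,bx,.012);print(n,r);print(w[:,:2].round(4));print(np.linalg.norm(np.diff(w,axis=0),axis=1),w.mean(0))
    m[:]=0; 
# pot etc. in top: gray on bench
g=cv2.cvtColor(t["pixels"],cv2.COLOR_BGR2HSV);print(g[199,139],g[199,110])
E
```

```text
top ((261.5920104980469, 190.74400329589844), (23.97064971923828, 54.02341079711914), 10.30484676361084)
[[ 0.4322  0.0512]
 [ 0.5953  0.0198]
 [ 0.5814 -0.0527]
 [ 0.4184 -0.0206]]
[0.16605113 0.07382277 0.16614436] [ 0.5068078  -0.00056023  0.012     ]
scene ((236.3458709716797, 197.75927734375), (28.062448501586914, 59.3678092956543), 5.5275397300720215)
[[ 0.5867 -0.0519]
 [ 0.3871 -0.0218]
 [ 0.406   0.0572]
 [ 0.6028  0.0186]]
[0.20185884 0.08125094 0.2005168 ] [0.49561664 0.00054818 0.012     ]
[15 11 95] [ 16  31 124]
```

```bash
python3 - <<'E'
import cv2,numpy as np
def pad(i,h):return cv2.copyMakeBorder(i,0,h-i.shape[0],0,0,0)
for o,n in(("a",("tc","sc")),("b",("tt","st"))):
    I=[cv2.imread(f"pics/{k}.png") for k in n];h=max(i.shape[0] for i in I)
    j=np.hstack([pad(i,h) for i in I]);f=min(1,800/j.shape[1],600/j.shape[0]);print(j.shape,f)
    cv2.imwrite(f"pics/c{o}.png",cv2.resize(j,None,fx=f,fy=f))
E
```

```text
(560, 840, 3) 0.9523809523809523
(525, 1050, 3) 0.7619047619047619
```

View pics/ca.png

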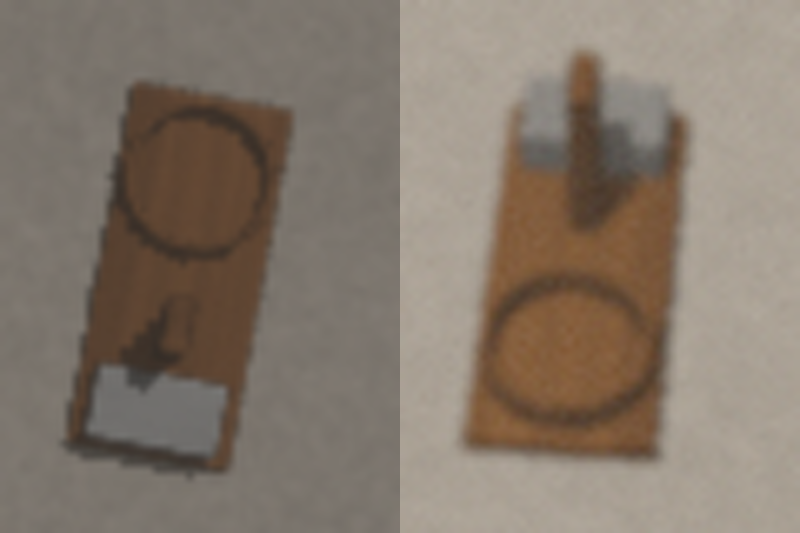

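View pics/tt.png

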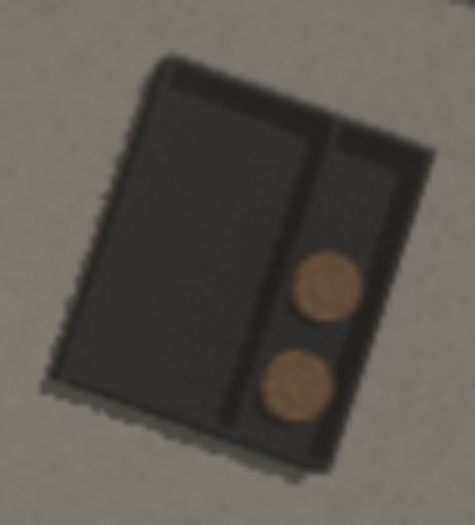

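View pics/st.png

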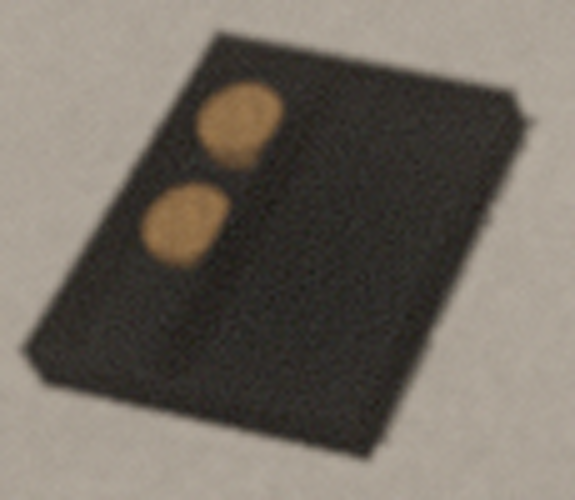

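The crops show the caddy with its ring at the far end (+x) and the handle and box near the robot. The tray's long bay is on its left (+y) side and empty. Next I'll turn the corner pixels into points.

```bash
python3 - <<'E'
from h import *
t=load("top0.pkl");s=load("scene0.pkl")
f=20/3
P=lambda uv,f,o:np.array(uv,float)/f+np.array(o)
print("ring top",cast(t,P([(193,182)],f,(235,150)),.028)," scene",cast(s,P([(573-400,349)],f,(210,160)),.028))
print("handle top",cast(t,P([(181,320)],f,(235,150)),.100)," scene",cast(s,P([(587-400,52)],f,(210,160)),.100))
w=cast(t,P([(133,83),(292,107)],f,(235,150)),.012);print("far corners",w, np.linalg.norm(w[0]-w[1]),w.mean(0))
w=cast(s,P([(466-400,440),(658-400,452)],f,(210,160)),.006);print("far corners sc",w, np.linalg.norm(w[0]-w[1]),w.mean(0))
w=cast(t,P([(100,365),(230,382),(218,455),(88,430)],f,(235,150)),.036);print("box",w.round(4),w.mean(0))
w=cast(t,P([(165,55),(433,150),(328,470),(48,380)],5,(315,130)),.035);print("tray",w.round(4),np.linalg.norm(w-np.roll(w,-1,0),axis=1))
w=cast(s,P([(217,33),(513,92),(370,445),(22,347)],5,(60,170)),.035);print("tray sc",w.round(4),np.linalg.norm(w-np.roll(w,-1,0),axis=1))
# refine tray masks
for n,c,(u0,v0,u1,v1) in(("top",t,(315,130,410,235)),("scene",s,(60,170,175,270))):
    p=c["pixels"][v0:v1,u0:u1];g=p.max(2)
    m=(g<(78 if n=="top" else 90)).astype(np.uint8)
    k=cv2.convexHull(np.vstack(cv2.findContours(cv2.morphologyEx(m,cv2.MORPH_OPEN,np.ones((3,3))),0,1)[0]))+np.array([[u0,v0]])
    a=cv2.approxPolyDP(k,3,True).reshape(-1,2);print(n,a.tolist());w=cast(c,a,.035);print(w.round(4),np.linalg.norm(w-np.roll(w,-1,0),axis=1))
# pot
crop(t,120,180,40,40,10,"pics/tp.png");crop(s,350,155,40,45,10,"pics/sp.png")
E
python3 - <<'E'
import cv2,numpy as np
a=cv2.imread("pics/tp.png");b=cv2.imread("pics/sp.png");a=cv2.copyMakeBorder(a,0,50,0,0,0)
cv2.imwrite("pics/pp.png",np.hstack([a,b]))
E
```

```text
ring top [[ 0.54610409 -0.00747585  0.028     ]]  scene [[ 0.56010814 -0.00665036  0.028     ]]
handle top [[0.47921423 0.00193459 0.1       ]]  scene [[0.47103926 0.00857816 0.1       ]]
far corners [[ 0.59394874  0.01886301  0.012     ]
 [ 0.58217382 -0.05449026  0.012     ]] 0.07429233444274032 [ 0.58806128 -0.01781363  0.012     ]
far corners sc [[ 0.58303901 -0.05095028  0.006     ]
 [ 0.59677059  0.02253849  0.006     ]] 0.07476065330902659 [ 0.5899048 -0.0142059  0.006    ]
box [[ 0.4629  0.0359  0.036 ]
 [ 0.4546 -0.0226  0.036 ]
 [ 0.4218 -0.0167  0.036 ]
 [ 0.4337  0.0416  0.036 ]] [0.44327021 0.00955016 0.036     ]
tray [[ 0.6548 -0.2661  0.035 ]
 [ 0.5952 -0.4309  0.035 ]
 [ 0.4003 -0.359   0.035 ]
 [ 0.4567 -0.1892  0.035 ]] [0.17525791 0.20775671 0.17892092 0.21243378]
tray sc [[ 0.4065 -0.3574  0.035 ]
 [ 0.4657 -0.1953  0.035 ]
 [ 0.671  -0.2577  0.035 ]
 [ 0.5986 -0.4291  0.035 ]] [0.17252801 0.21465373 0.18608275 0.20500376]
top [[347, 142], [400, 160], [379, 224], [324, 207]]
[[ 0.6517 -0.2629  0.035 ]
 [ 0.5952 -0.4259  0.035 ]
 [ 0.4003 -0.3541  0.035 ]
 [ 0.4537 -0.1873  0.035 ]] [0.1724922  0.20768583 0.17508446 0.21188929]
scene [[104, 177], [160, 188], [164, 194], [133, 260], [69, 246], [66, 242]]
[[ 0.4082 -0.3556  0.035 ]
 [ 0.4635 -0.2023  0.035 ]
 [ 0.4851 -0.1912  0.035 ]
 [ 0.6734 -0.2599  0.035 ]
 [ 0.6185 -0.415   0.035 ]
 [ 0.6064 -0.424   0.035 ]] [0.16302031 0.0242379  0.20044907 0.16453616 0.01509915 0.20975689]
```

View pics/pp.png

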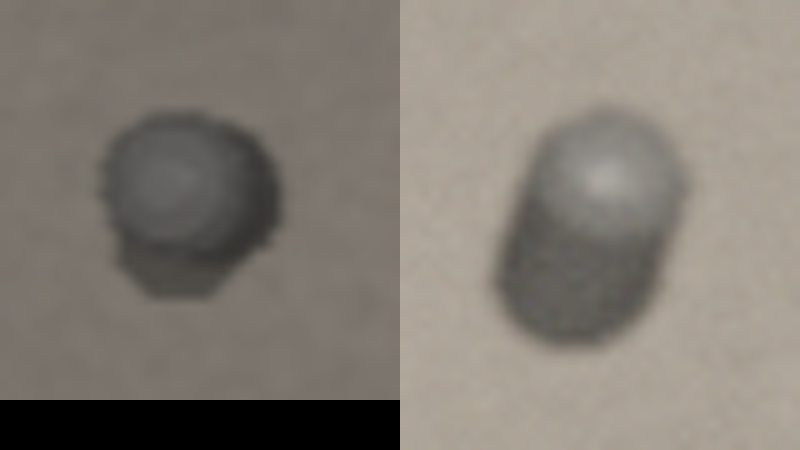

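```bash
python3 - <<'E'
from h import *
from bench import ctrl
from scipy.spatial.transform import Rotation as R
t=load("top0.pkl");s=load("scene0.pkl")
P=lambda uv,f,o:np.array(uv,float)/f+np.array(o)
print("L",cast(t,P([(103,190)],10,(120,180)),.05),"R",cast(t,P([(281,195)],10,(120,180)),.008))
print("T",cast(t,P([(185,112)],10,(120,180)),.03),"B",cast(t,P([(190,258)],10,(120,180)),.05))
print("scene foot-bottom",cast(s,P([(572-400,348)],10,(350,155)),.003),"cam",-s["R"].T@s["t"])
print("L/R@z.03",cast(s,P([(515-400,215),(670-400,240)],10,(350,155)),.03), "dome",cast(s,P([(605-400,107)],10,(350,155)),.06))
print("mill",cast(t,[(297*.64,270*.64)],.05),cast(s,[(502*.64,335*.64)],.0),"tin",cast(t,[(296*.64,346*.64)],.057),"bowl",cast(t,[(400*.64,175*.64)],.03))
o=ctrl.get_obs();q=o["eef_rot"];print(R.from_quat([q[1],q[2],q[3],q[0]]).as_matrix().round(3))
print("scene tray near corner",cast(s,P([(372,458),(45,382)],5,(60,170)),.0))
E
```

```text
L [[0.48292654 0.39129028 0.05      ]] R [[0.4832515  0.34740434 0.008     ]]
T [[0.5073919  0.37180524 0.03      ]] B [[0.46248795 0.36525656 0.05      ]]
scene foot-bottom [[0.50721177 0.36768991 0.003     ]] cam [ 1.1412422  -0.04473303  0.87173647]
L/R@z.03 [[0.47936128 0.35305199 0.03      ]
 [0.49287611 0.39364092 0.03      ]] dome [[0.46789578 0.37504827 0.06      ]]
mill [[0.55936276 0.2136223  0.05      ]] [[ 5.72681228e-01  2.20926687e-01 -1.11022302e-16]] tin [[0.41474041 0.21486201 0.057     ]] bowl [[0.74745243 0.01430589 0.03      ]]
[[-0.001  0.31   0.951]
 [-0.001  0.951 -0.31 ]
 [-1.    -0.002 -0.   ]]
scene tray near corner [[ 0.65865012 -0.26521326  0.        ]
 [ 0.59784554 -0.4302921   0.        ]]
```

Pot axis is about (0.487, 0.372), and the two views agree within about 5 mm. The caddy origin is about (0.505, −0.001) with yaw −0.18, and the bay centre is about (0.536, −0.281) with yaw −0.35. First move: go above the pot.

Request:
servo_tool --pt "0 0 0 0 -12 58 1" --pt "0 0 0 10 -24 116 1" --pt "0 0 0 30 -36 174 1" --pt "0 0 0 50 -48 232 1" --pt "0 0 0 70 -60 290 1" --pt "0 0 0 90 -70 335 1" --pt "0 0 0 110 -70 348 1" --pt "0 0 0 110 -70 348 1"

```text
time_s: 1.1
eef_pos: [0.4863, 0.3703, 0.1181]
eef_rot: [0.697, 0.11, 0.7, -0.113]
wrist_force: [0.4, 0.2, 0.4]
opening: 1.0
```

```bash
cat > st.py <<'E'
from h import *
from bench import ctrl
from scipy.spatial.transform import Rotation as R
import sys
def state():
    o=ctrl.get_obs();q=o["eef_rot"];M=R.from_quat([q[1],q[2],q[3],q[0]]).as_matrix()
    print("t",o["time_s"],"pos",o["eef_pos"].round(4),"F",o["wrist_force"].round(1),"open",round(o["opening"],3),"q",o["q"].round(2));print(M.round(3));return o,M
def pics(tag,st=None,boxes={}):
    for n in ("top","scene"):
        c=ctrl.camera(n);pickle.dump(c,open(f"{n}{tag}.pkl","wb"))
        if n in boxes: crop(c,*boxes[n],f"pics/{n}{tag}.png")
E
python3 - <<'E'
from st import *
o,M=state();pics("1",boxes={"top":(100,160,80,80,7),"scene":(330,120,80,80,7)})
print(M.T@(np.array([.487,.372,.018])-o["eef_pos"])*1000)
a=cv2.imread("pics/top1.png");b=cv2.imread("pics/scene1.png");cv2.imwrite("pics/v1.png",cv2.resize(np.hstack([a,b]),(800,400)))
E
```

```text
t 1.1 pos [0.4863 0.3703 0.1181] F [0.4 0.2 0.4] open 1.0 q [ 0.46  0.38  1.6  -0.    1.17 -0.8 ]
[[-0.005  0.312  0.95 ]
 [-0.003  0.95  -0.312]
 [-1.    -0.005 -0.004]]
[100.06122989   2.32283439   0.55856502]
```

View pics/v1.png

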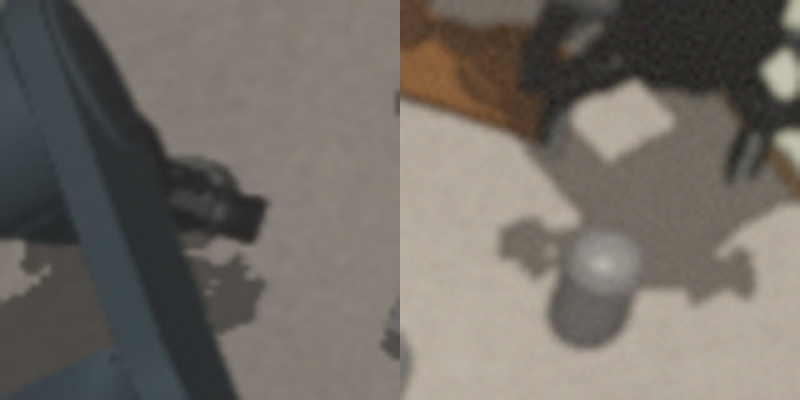

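In the scene view the finger tips, at (555,135) and (740,165), straddle the pot at (600,260). I'll descend and grip.

Request:
servo_tool --pt "0 0 0 20 2 0 1" --pt "0 0 0 45 2 0 1" --pt "0 0 0 70 2 0 1" --pt "0 0 0 90 2 0 1" --pt "0 0 0 99 2 0 1" --pt "0 0 0 99 2 0 1" --pt "0 0 0 99 2 0 1" --pt "0 0 0 99 2 0 1"

```text
time_s: 2.2
eef_pos: [0.4875, 0.3741, 0.0225]
eef_rot: [0.698, 0.111, 0.698, -0.111]
wrist_force: [0.8, -0.7, -0.1]
opening: 0.998
```

Request:
servo_tool --pt "0 0 0 0 0 0 0.3" --pt "0 0 0 0 0 0 0" --pt "0 0 0 0 0 0 -1" --pt "0 0 0 0 0 0 -1" --pt "0 0 0 0 0 0 -1" --pt "0 0 0 0 0 0 -1" --pt "0 0 0 0 0 0 -1" --pt "0 0 0 0 0 0 -1"

```text
time_s: 3.2
eef_pos: [0.488, 0.3743, 0.0232]
eef_rot: [0.699, 0.111, 0.698, -0.111]
wrist_force: [-0.3, -1.3, 5.3]
opening: 0.497
```

Opening 0.497 (about 42–44 mm) fits the pot. Lift.

Request:
servo_tool --pt "0 0 0 -10 0 0 -1" --pt "0 0 0 -30 0 0 -1" --pt "0 0 0 -60 0 0 -1" --pt "0 0 0 -90 0 0 -1" --pt "0 0 0 -120 0 0 -1" --pt "0 0 0 -140 0 0 -1" --pt "0 0 0 -140 0 0 -1" --pt "0 0 0 -140 0 0 -1"

```text
time_s: 4.2
eef_pos: [0.4871, 0.374, 0.1621]
eef_rot: [0.698, 0.11, 0.699, -0.111]
wrist_force: [-0.6, 0.1, -2.3]
opening: 0.494
```

```bash
python3 - <<'E'
from st import *
o,M=state();pics("2",boxes={"scene":(300,60,128,96,6)})
print(M.T@(np.array([.5493,-.009,.16])-o["eef_pos"])*1000)
E
```

```text
t 4.2 pos [0.4871 0.374  0.1621] F [-0.6  0.1 -2.3] open 0.494 q [ 0.46  0.33  1.56 -0.    1.24 -0.79]
[[-0.001  0.31   0.951]
 [-0.001  0.951 -0.31 ]
 [-1.    -0.001 -0.   ]]
[   2.49675457 -344.92632573  177.67095294]
```

View pics/scene2.png

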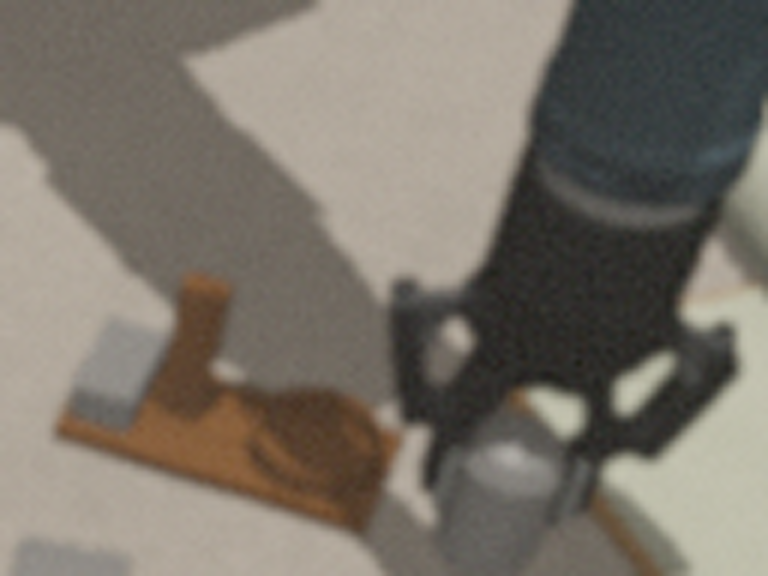

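The pot is held upright at about (505,500) in the crop. Carry it above the ring, clear of the mill, turning the jaws onto the caddy's y.

Request:
servo_tool --pt "-0.02 0 0 -2 -40 21 -1" --pt "-0.04 0 0 -5 -90 46 -1" --pt "-0.06 0 0 -5 -145 75 -1" --pt "-0.08 0 0 -5 -200 103 -1" --pt "-0.1 0 0 -5 -255 131 -1" --pt "-0.12 0 0 -5 -305 157 -1" --pt "-0.135 0 0 -3 -335 173 -1" --pt "-0.135 0 0 0 -345 178 -1"

```text
time_s: 5.3
eef_pos: [0.5491, -0.0112, 0.161]
eef_rot: [0.703, 0.064, 0.705, -0.065]
wrist_force: [-1.3, 0.7, -1.3]
opening: 0.496
```

Request:
servo_tool --pt "0 0 0 10 0 0 -1" --pt "0 0 0 30 0 0 -1" --pt "0 0 0 50 0 0 -1" --pt "0 0 0 60 0 0 -1" --pt "0 0 0 60 0 0 -1" --pt "0 0 0 60 0 0 -1" --pt "0 0 0 60 0 0 -1" --pt "0 0 0 60 0 0 -1"

```text
time_s: 6.3
eef_pos: [0.5493, -0.0114, 0.1016]
eef_rot: [0.703, 0.064, 0.705, -0.065]
wrist_force: [-0.4, -0.2, -0.6]
opening: 0.497
```

```bash
python3 - <<'E'
from st import *
o,M=state();pics("3",boxes={"scene":(190,130,100,120,5),"top":(215,130,100,120,5)})
print(M.T@(np.array([.5493,-.009,.036])-o["eef_pos"])*1000)
a=cv2.imread("pics/top3.png");b=cv2.imread("pics/scene3.png");cv2.imwrite("pics/v3.png",cv2.resize(np.hstack([a,b]),(800,480)))
E
```

```text
t 6.3 pos [ 0.5493 -0.0114  0.1016] F [-0.4 -0.2 -0.6] open 0.497 q [-0.24  0.28  1.77 -0.    1.09 -1.62]
[[-0.002  0.182  0.983]
 [-0.002  0.983 -0.182]
 [-1.    -0.002 -0.002]]
[65.59763181  2.52492888 -0.37059024]
```

View pics/v3.png

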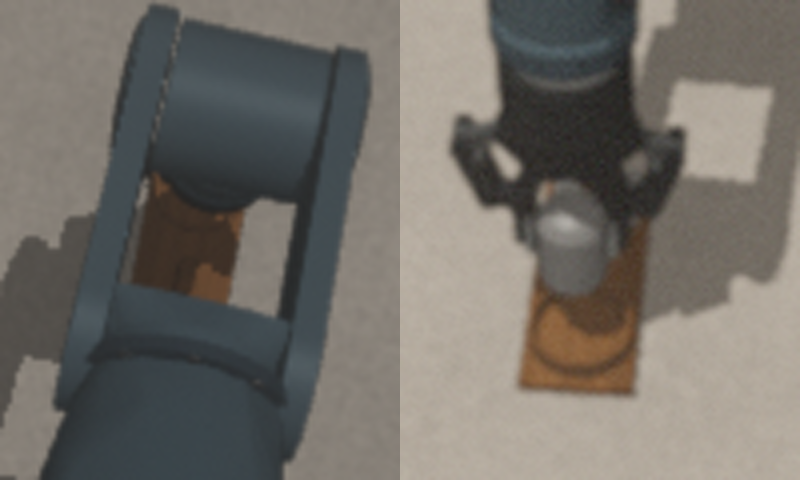

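```bash
python3 - <<'E'
from h import *
s=load("scene3.pkl")
for n,X in dict(potmid=(.5493,-.0114,.108),potfoot=(.566,-.0114,.0785),ring28=(.5493,-.009,.028),ring12=(.5493,-.009,.012)).items():
    p=proj(s,X)[0];print(n,p,(p-[190,130])*4+[400,0])
print(cast(s,[[190+183/4,130+330/4]],.02), cast(s,[[190+183/4,130+330/4]],.028))
# ring extents: left 527 right 640, top 290, bottom 372
for z in (.012,.028): print(z,cast(s,[[190+130/4,130+330/4],[190+238/4,130+330/4],[190+183/4,130+374/4],[190+183/4,130+291/4]],z).round(4).tolist())
E
```

```text
potmid [232.96676525 190.31139585] [571.867061   241.24558341]
potfoot [233.86749289 202.88893452] [575.46997155 291.55573809]
ring28 [234.66406161 209.03264373] [578.65624645 316.13057491]
ring12 [234.79777981 212.52177344] [579.19111925 330.08709374]
[[ 0.55501377 -0.00685319  0.02      ]] [[ 0.56051997 -0.00720898  0.028     ]]
0.012 [[0.5457, -0.0412, 0.012], [0.5535, 0.0296, 0.012], [0.5838, -0.0097, 0.012], [0.5179, -0.0035, 0.012]]
0.028 [[0.5567, -0.0413, 0.028], [0.5644, 0.0282, 0.028], [0.5942, -0.0104, 0.028], [0.5295, -0.0043, 0.028]]
```

The pot projects where predicted. Ring centre is about (0.549, −0.0075), so I'll shift +3 mm along y and lower gently.

Request:
servo_tool --pt "0 0 0 0 3 0 -1" --pt "0 0 0 15 3 0 -1" --pt "0 0 0 30 3 0 -1" --pt "0 0 0 45 3 0 -1" --pt "0 0 0 55 3 0 -1" --pt "0 0 0 60 3 0 -1" --pt "0 0 0 63 3 0 -1" --pt "0 0 0 63 3 0 -1"

```text
time_s: 7.4
eef_pos: [0.5497, -0.0086, 0.0385]
eef_rot: [0.703, 0.064, 0.705, -0.065]
wrist_force: [0.5, -0.1, -0.7]
opening: 0.494
```

Request:
servo_tool --pt "0 0 0 0.5 0 0 -1" --pt "0 0 0 1 0 0 -1" --pt "0 0 0 1.5 0 0 -1" --pt "0 0 0 2 0 0 -1" --pt "0 0 0 2 0 0 -1" --pt "0 0 0 2 0 0 -1" --pt "0 0 0 2 0 0 -1" --pt "0 0 0 2 0 0 -1"

```text
time_s: 8.4
eef_pos: [0.5497, -0.0086, 0.0365]
eef_rot: [0.703, 0.064, 0.705, -0.065]
wrist_force: [-0.5, 0.5, -0.8]
opening: 0.494
```

```bash
python3 - <<'E'
from st import *
o,M=state();pics("4",boxes={"scene":(190,130,100,120,5)})
E
```

```text
t 8.4 pos [ 0.5497 -0.0086  0.0365] F [-0.5  0.5 -0.8] open 0.494 q [-0.23  0.38  1.79 -0.    0.96 -1.62]
[[-0.002  0.182  0.983]
 [-0.002  0.983 -0.182]
 [-1.    -0.002 -0.002]]
```

View pics/scene4.png

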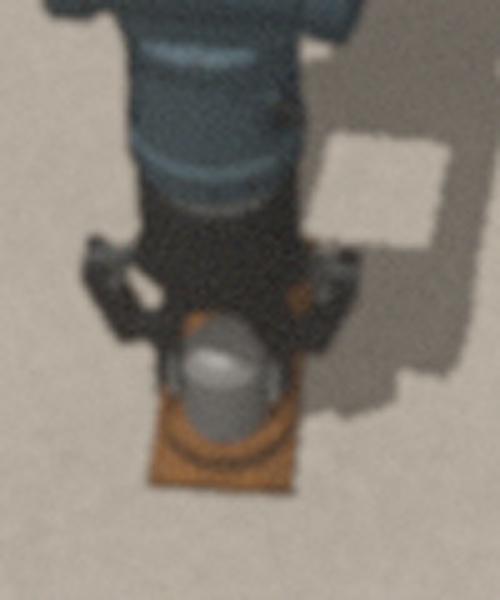

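The pot foot, at about (225,440), is inside the ring's near edge at row 465. There's no contact force yet, so I'll lower a bit more.

Request:
servo_tool --pt "0 0 0 0.5 0 0 -1" --pt "0 0 0 1 0 0 -1" --pt "0 0 0 1.5 0 0 -1" --pt "0 0 0 2 0 0 -1" --pt "0 0 0 2 0 0 -1" --pt "0 0 0 2 0 0 -1" --pt "0 0 0 2 0 0 -1" --pt "0 0 0 2 0 0 -1"

```text
time_s: 9.5
eef_pos: [0.5498, -0.0086, 0.0352]
eef_rot: [0.703, 0.064, 0.705, -0.065]
wrist_force: [-2.7, 1.3, 7.4]
opening: 0.496
```

Contact came at the expected height (7 N). Release.

Request:
servo_tool --pt "0 0 0 0 0 0 0.1" --pt "0 0 0 0 0 0 0.2" --pt "0 0 0 0 0 0 0.4" --pt "0 0 0 0 0 0 0.6" --pt "0 0 0 0 0 0 0.8" --pt "0 0 0 0 0 0 1" --pt "0 0 0 0 0 0 1" --pt "0 0 0 0 0 0 1"

```text
time_s: 10.5
eef_pos: [0.5498, -0.0087, 0.0352]
eef_rot: [0.703, 0.064, 0.705, -0.065]
wrist_force: [0.8, -0.8, -0.7]
opening: 0.998
```

Request:
servo_tool --pt "0 0 0 -5 0 0 1" --pt "0 0 0 -20 0 0 1" --pt "0 0 0 -40 0 0 1" --pt "0 0 0 -65 0 0 1" --pt "0 0 0 -90 0 0 1" --pt "0 0 0 -115 0 0 1" --pt "0 0 0 -135 0 0 1" --pt "0 0 0 -135 0 0 1"

```text
time_s: 11.5
eef_pos: [0.5516, -0.0087, 0.1731]
eef_rot: [0.705, 0.064, 0.703, -0.065]
wrist_force: [-0.2, 0.1, 0.1]
opening: 1.005
```

```bash
python3 - <<'E'
from st import *
o,M=state();pics("5",boxes={"scene":(190,130,100,120,5),"top":(215,130,100,120,5)})
a=cv2.imread("pics/top5.png");b=cv2.imread("pics/scene5.png");cv2.imwrite("pics/v5.png",cv2.resize(np.hstack([a,b]),(800,480)))
E
```

```text
t 11.5 pos [ 0.5516 -0.0087  0.1731] F [-0.2  0.1  0.1] open 1.005 q [-0.23  0.19  1.72 -0.    1.23 -1.62]
[[ 0.003  0.182  0.983]
 [-0.003  0.983 -0.182]
 [-1.    -0.002  0.003]]
```

View pics/v5.png

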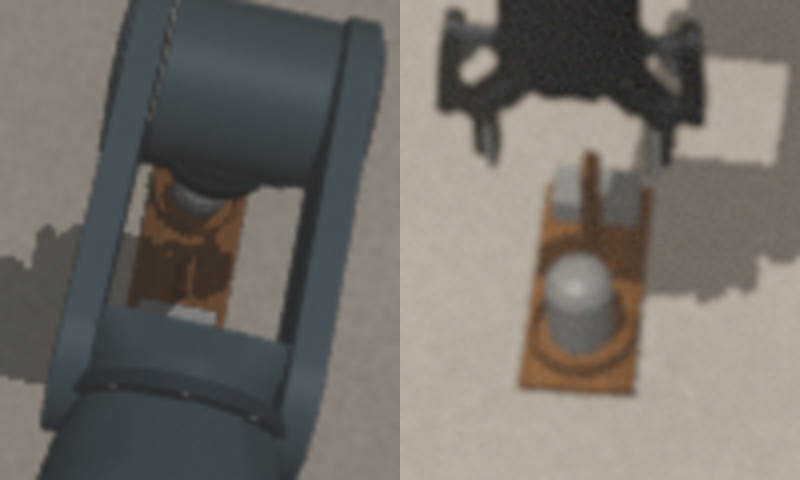

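The pot stands upright in the ring at (580,310) and hasn't disturbed the caddy; the handle top is at (591,155). Now I'll locate the handle from this view and head for it.

```bash
python3 - <<'E'
from st import *
s=load("scene5.pkl");t=load("top0.pkl")
print(cast(s,[[190+191/4,130+153/4],[190+191/4,130+160/4]],.1))
print("handle base", cast(s,[[190+191/4,130+238/4]],.012))
crop(s,220,160,36,40,16,"pics/s5h.png")
crop(t,250,185,25,25,16,"pics/t0h.png")
o=ctrl.get_obs();q=o["eef_rot"];M=R.from_quat([q[1],q[2],q[3],q[0]]).as_matrix()
print(M.T@(np.array([.4775,.0045,.15])-o["eef_pos"])*1000)
a=cv2.imread("pics/s5h.png");b=cv2.imread("pics/t0h.png");b=cv2.resize(b,(a.shape[1],a.shape[1]));b=cv2.copyMakeBorder(b,0,a.shape[0]-b.shape[0],0,0,0);j=np.hstack([a,b])
cv2.imwrite("pics/h5.png",cv2.resize(j,None,fx=.69,fy=.69))
E
```

```text
[[0.47249112 0.00765755 0.1       ]
 [0.47843532 0.00708273 0.1       ]]
handle base [[0.47351017 0.0061571  0.012     ]]
[ 20.44867269  -0.43656372 -73.55165624]
```

View pics/h5.png

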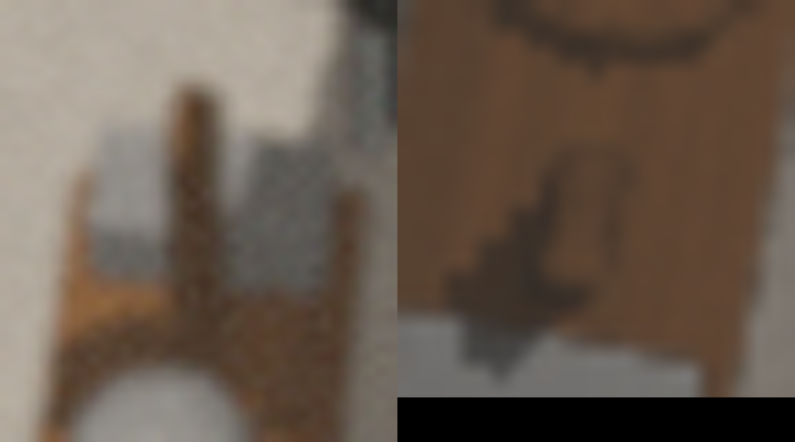

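Handle is at about (0.4775, 0.0045), the mean of the two views. Move above it, then down to TCP z 0.059.

Request:
servo_tool --pt "0 0 0 0 0 -25 1" --pt "0 0 0 0 0 -55 1" --pt "0 0 0 0 0 -72 1" --pt "0 0 0 10 0 -74 1" --pt "0 0 0 20 0 -74 1" --pt "0 0 0 20 0 -74 1" --pt "0 0 0 20 0 -74 1" --pt "0 0 0 20 0 -74 1"

```text
time_s: 12.6
eef_pos: [0.4776, 0.0049, 0.1506]
eef_rot: [0.704, 0.064, 0.705, -0.065]
wrist_force: [0.7, 0.1, 0.2]
opening: 1.001
```

```bash
python3 - <<'E'
from st import *
o,M=state();pics("6",boxes={"scene":(190,110,100,120,5),"top":(215,130,100,120,5)})
print(M.T@(np.array([.4775,.0045,.059])-o["eef_pos"])*1000)
a=cv2.imread("pics/top6.png");b=cv2.imread("pics/scene6.png");cv2.imwrite("pics/v6.png",cv2.resize(np.hstack([a,b]),(800,480)))
E
```

```text
t 12.6 pos [0.4776 0.0049 0.1506] F [0.7 0.1 0.2] open 1.001 q [-0.24  0.06  1.92 -0.    1.17 -1.62]
[[-0.001  0.182  0.983]
 [-0.002  0.983 -0.182]
 [-1.    -0.002 -0.001]]
[ 9.16330456e+01 -2.10994578e-01  6.95719090e-02]
```

View pics/v6.png

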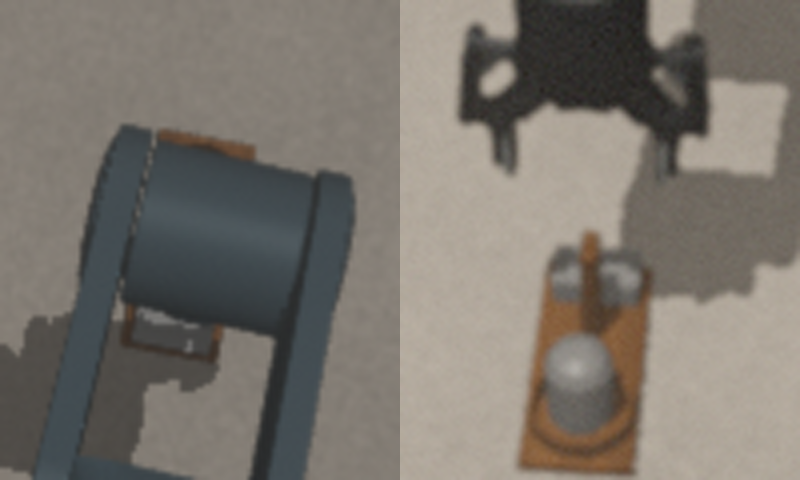

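The fingers at columns 505 and 668 are centred on the handle at column 590. Descend.

Request:
servo_tool --pt "0 0 0 15 0 0 1" --pt "0 0 0 35 0 0 1" --pt "0 0 0 55 0 0 1" --pt "0 0 0 75 0 0 1" --pt "0 0 0 87 0 0 1" --pt "0 0 0 92 0 0 1" --pt "0 0 0 92 0 0 1" --pt "0 0 0 92 0 0 1"

```text
time_s: 13.7
eef_pos: [0.4779, 0.0046, 0.0593]
eef_rot: [0.704, 0.064, 0.704, -0.065]
wrist_force: [0.4, -0.6, 0.3]
opening: 0.998
```

Request:
servo_tool --pt "0 0 0 0 0 0 0.5" --pt "0 0 0 0 0 0 0" --pt "0 0 0 0 0 0 -0.4" --pt "0 0 0 0 0 0 -0.55" --pt "0 0 0 0 0 0 -0.7" --pt "0 0 0 0 0 0 -1" --pt "0 0 0 0 0 0 -1" --pt "0 0 0 0 0 0 -1"

```text
time_s: 14.7
eef_pos: [0.4779, 0.005, 0.0594]
eef_rot: [0.704, 0.064, 0.704, -0.065]
wrist_force: [-0.4, 4.6, 1.5]
opening: 0.131
```

Request:
servo_tool --pt "0 0 0 0 0 0 -1" --pt "0 0 0 0 0 0 -1" --pt "0 0 0 -2 0 0 -1" --pt "0 0 0 -5 0 0 -1" --pt "0 0 0 -10 0 0 -1" --pt "0 0 0 -15 0 0 -1" --pt "0 0 0 -15 0 0 -1" --pt "0 0 0 -15 0 0 -1"

```text
time_s: 15.7
eef_pos: [0.4779, 0.005, 0.0744]
eef_rot: [0.704, 0.064, 0.704, -0.065]
wrist_force: [-0.5, 0.3, -5.6]
opening: 0.136
```

```bash
python3 - <<'E'
from st import *
o,M=state();print(o["torque"]);pics("7",boxes={"scene":(190,130,100,120,5)})
E
```

```text
t 15.7 pos [0.4779 0.005  0.0744] F [-0.5  0.3 -5.6] open 0.136 q [-0.24  0.18  1.97 -0.    1.   -1.62]
[[-0.     0.182  0.983]
 [-0.002  0.983 -0.182]
 [-1.    -0.002  0.   ]]
[ 0.0030242   0.08074771 -0.01295738]
```

View pics/scene7.png

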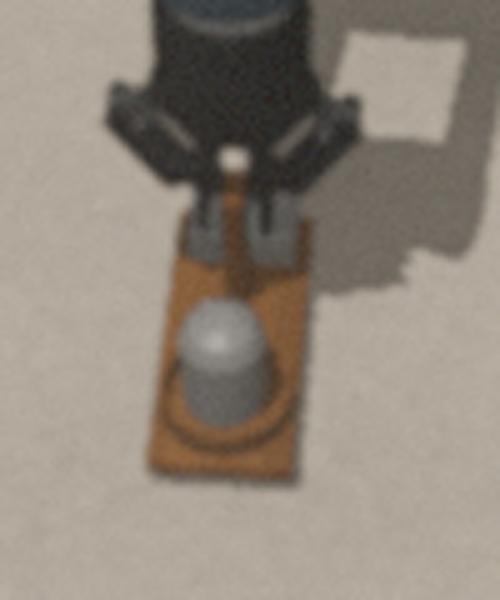

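Caddy and pot lift level at 5.6 N, which matches 0.55 kg. Raise further, then work out the carry.

Request:
servo_tool --pt "0 0 0 -3 0 0 -1" --pt "0 0 0 -8 0 0 -1" --pt "0 0 0 -18 0 0 -1" --pt "0 0 0 -30 0 0 -1" --pt "0 0 0 -42 0 0 -1" --pt "0 0 0 -52 0 0 -1" --pt "0 0 0 -58 0 0 -1" --pt "0 0 0 -60 0 0 -1"

```text
time_s: 16.8
eef_pos: [0.4779, 0.0051, 0.1347]
eef_rot: [0.704, 0.064, 0.704, -0.065]
wrist_force: [-0.1, 0.4, -6.2]
opening: 0.13
```

```bash
python3 - <<'E'
from st import *
o,M=state();print(M.T@(np.array([.5127,-.2725,.134])-o["eef_pos"])*1000)
E
```

```text
t 16.8 pos [0.4779 0.0051 0.1347] F [-0.1  0.4 -6.2] open 0.13 q [-0.24  0.08  1.93 -0.    1.13 -1.62]
[[ 0.     0.182  0.983]
 [-0.002  0.983 -0.182]
 [-1.    -0.002  0.001]]
[   1.17040225 -266.70228953   84.59385081]
```

Request:
servo_tool --pt "0.005 0 0 0 -5 2 -1" --pt "0.015 0 0 0 -18 6 -1" --pt "0.03 0 0 0 -40 13 -1" --pt "0.045 0 0 0 -66 21 -1" --pt "0.06 0 0 0 -92 29 -1" --pt "0.07 0 0 0 -115 36 -1" --pt "0.08 0 0 0 -129 41 -1" --pt "0.082 0 0 0 -133 42 -1"

```text
time_s: 17.8
eef_pos: [0.495, -0.1344, 0.1347]
eef_rot: [0.701, 0.093, 0.701, -0.094]
wrist_force: [-0.4, 0.1, -5.4]
opening: 0.133
```

```bash
python3 - <<'E'
from st import *
o,M=state();print(M.T@(np.array([.5127,-.2725,.134])-o["eef_pos"])*1000)
pics("8",boxes={"scene":(60,110,200,160,4)})
E
```

```text
t 17.8 pos [ 0.495  -0.1344  0.1347] F [-0.4  0.1 -5.4] open 0.133 q [-0.5   0.15  1.85 -0.    1.14 -1.8 ]
[[-0.     0.263  0.965]
 [-0.002  0.965 -0.263]
 [-1.    -0.002  0.   ]]
[   0.87961537 -128.62180979   53.41223241]
```

View pics/scene8.png

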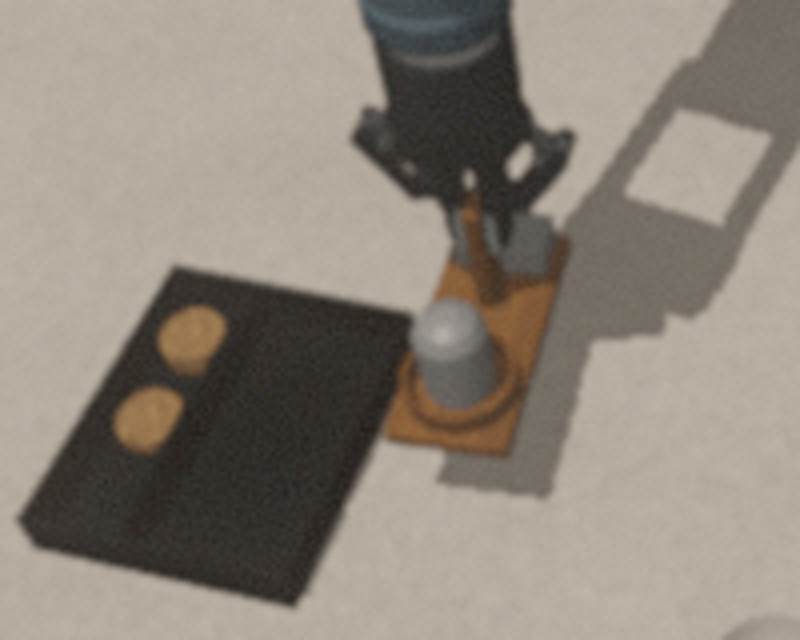

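The caddy hangs level with the pot standing in the ring at (455,350), beside the tray. Continue over the bay.

Request:
servo_tool --pt "0.005 0 0 0 -5 2 -1" --pt "0.015 0 0 0 -18 7 -1" --pt "0.03 0 0 0 -39 16 -1" --pt "0.045 0 0 0 -64 27 -1" --pt "0.06 0 0 0 -90 37 -1" --pt "0.07 0 0 0 -112 46 -1" --pt "0.08 0 0 0 -125 52 -1" --pt "0.082 0 0 0 -129 53 -1"

```text
time_s: 18.9
eef_pos: [0.5122, -0.2727, 0.1347]
eef_rot: [0.696, 0.122, 0.697, -0.123]
wrist_force: [0.0, 0.1, -6.0]
opening: 0.134
```

```bash
python3 - <<'E'
from st import *
o,M=state();print(M.T@(np.array([.5127,-.2725,.064])-o["eef_pos"])*1000)
pics("9",boxes={"scene":(50,110,150,160,4),"top":(300,100,130,160,4)})
a=cv2.imread("pics/top9.png");b=cv2.imread("pics/scene9.png");j=np.hstack([a,b]);print(j.shape);cv2.imwrite("pics/v9.png",cv2.resize(j,None,fx=.714,fy=.714))
E
```

```text
t 18.9 pos [ 0.5122 -0.2727  0.1347] F [ 0.   0.1 -6. ] open 0.134 q [-0.69  0.3   1.68 -0.    1.17 -1.91]
[[-0.     0.341  0.94 ]
 [-0.001  0.94  -0.341]
 [-1.    -0.001 -0.   ]]
[70.66055511  0.42529708  0.40825494]
(640, 1120, 3)
```

View pics/v9.png

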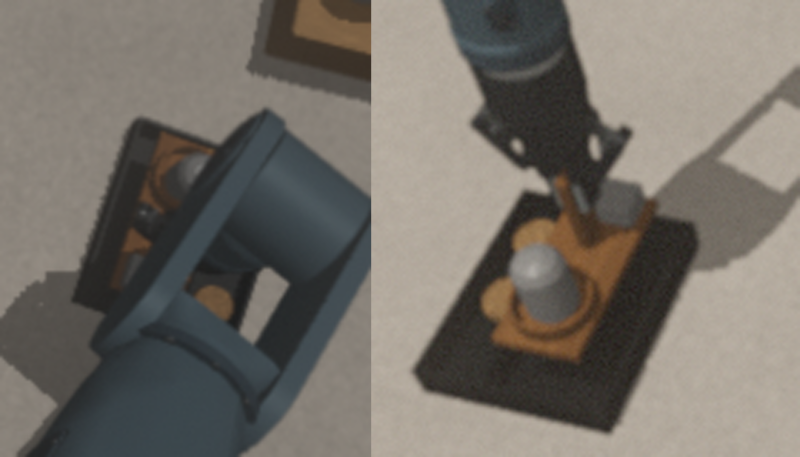

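The caddy hangs over the long bay, aligned with it. Lower to just inside the walls.

Request:
servo_tool --pt "0 0 0 3 0 0 -1" --pt "0 0 0 8 0 0 -1" --pt "0 0 0 15 0 0 -1" --pt "0 0 0 22 0 0 -1" --pt "0 0 0 28 0 0 -1" --pt "0 0 0 33 0 0 -1" --pt "0 0 0 35 0 0 -1" --pt "0 0 0 35 0 0 -1"

```text
time_s: 20.0
eef_pos: [0.512, -0.2717, 0.0995]
eef_rot: [0.696, 0.122, 0.697, -0.122]
wrist_force: [0.1, -0.7, -5.4]
opening: 0.134
```

```bash
python3 - <<'E'
from st import *
o,M=state();print(M.T@(np.array([.5127,-.2725,.064])-o["eef_pos"])*1000)
pics("a",boxes={"scene":(50,150,130,130,5),"top":(305,120,80,110,5)})
a=cv2.imread("pics/topa.png");b=cv2.imread("pics/scenea.png");a=cv2.copyMakeBorder(a,0,100,0,0,0);j=np.hstack([a,b]);print(j.shape);cv2.imwrite("pics/va.png",cv2.resize(j,None,fx=.76,fy=.76))
E
```

```text
t 20.0 pos [ 0.512  -0.2717  0.0995] F [ 0.1 -0.7 -5.4] open 0.134 q [-0.69  0.34  1.7  -0.    1.1  -1.91]
[[-0.001  0.341  0.94 ]
 [-0.001  0.94  -0.341]
 [-1.    -0.001 -0.001]]
[35.4618019  -0.49932615  1.00927111]
(650, 1050, 3)
```

View pics/va.png

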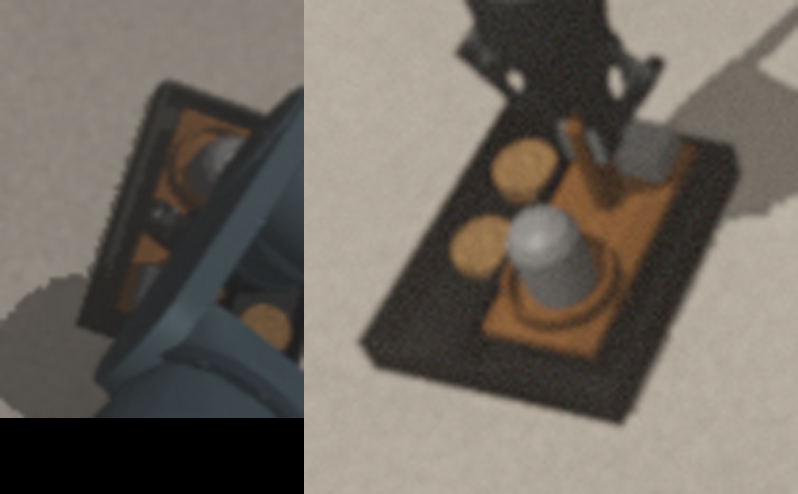

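```bash
python3 - <<'E'
from h import *
s=load("scenea.pkl");t=load("topa.pkl");k=.76*5
w=cast(s,np.array([(485-304,328),(592-304,355),(693-304,145)])/k+[50,150],.052)
w2=cast(t,np.array([(186,108)])/k+[305,120],.052)
Y=-.347;A=np.array([[np.cos(Y),np.sin(Y)],[-np.sin(Y),np.cos(Y)]])
for w_ in (w,w2):print((A@(w_[:,:2]-[.539,-.282]).T).T*1000)
r=cast(t,np.array([(167,82),(80,322)])/k+[305,120],.035);print("rim",(A@(r[:,:2]-[.539,-.282]).T).T*1000)
E
```

```text
[[ 87.38186086 -34.09155033]
 [ 89.69740233  39.53879382]
 [-81.00934597  37.73142941]]
[[83.61680869 33.00846202]]
rim [[ 102.74670224   51.01636652]
 [-103.83839566   56.32672681]]
```

In the bay frame the board corners are at about (85±4, ±37) mm, against inner walls at (±100, ±52), so it clears by more than 10 mm. Lower.

Request:
servo_tool --pt "0 0 0 3 0 1 -1" --pt "0 0 0 8 0 1 -1" --pt "0 0 0 15 0 1 -1" --pt "0 0 0 22 0 1 -1" --pt "0 0 0 28 0 1 -1" --pt "0 0 0 31 0 1 -1" --pt "0 0 0 32.5 0 1 -1" --pt "0 0 0 32.5 0 1 -1"

```text
time_s: 21.1
eef_pos: [0.5131, -0.2723, 0.0674]
eef_rot: [0.696, 0.122, 0.697, -0.123]
wrist_force: [0.1, 0.2, -5.2]
opening: 0.128
```

Request:
servo_tool --pt "0 0 0 0.5 0 0 -1" --pt "0 0 0 1 0 0 -1" --pt "0 0 0 1.5 0 0 -1" --pt "0 0 0 2 0 0 -1" --pt "0 0 0 2.5 0 0 -1" --pt "0 0 0 3 0 0 -1" --pt "0 0 0 3 0 0 -1" --pt "0 0 0 3 0 0 -1"

```text
time_s: 22.1
eef_pos: [0.5131, -0.2723, 0.0644]
eef_rot: [0.696, 0.122, 0.697, -0.123]
wrist_force: [-0.0, 0.1, -3.5]
opening: 0.13
```

```bash
python3 - <<'E'
from st import *
o,M=state()
E
```

```text
t 22.1 pos [ 0.5131 -0.2723  0.0644] F [-0.   0.1 -3.5] open 0.13 q [-0.69  0.39  1.71 -0.    1.04 -1.91]
[[-0.     0.34   0.94 ]
 [-0.001  0.94  -0.34 ]
 [-1.    -0.001  0.   ]]
```

Touching starts at TCP z 0.0644, as expected. A touch lower first, then release.

Request:
servo_tool --pt "0 0 0 0.3 0 0 -1" --pt "0 0 0 0.6 0 0 -1" --pt "0 0 0 0.8 0 0 -1" --pt "0 0 0 0.8 0 0 -1" --pt "0 0 0 0.8 0 0 -1" --pt "0 0 0 0.8 0 0 -1" --pt "0 0 0 0.8 0 0 -1" --pt "0 0 0 0.8 0 0 -1"

```text
time_s: 23.1
eef_pos: [0.5131, -0.2723, 0.0643]
eef_rot: [0.696, 0.122, 0.697, -0.123]
wrist_force: [-4.7, 3.5, 3.1]
opening: 0.133
```

Request:
servo_tool --pt "0 0 0 0 0 0 -0.7" --pt "0 0 0 0 0 0 -0.6" --pt "0 0 0 0 0 0 -0.4" --pt "0 0 0 0 0 0 0" --pt "0 0 0 0 0 0 0.3" --pt "0 0 0 0 0 0 0.5" --pt "0 0 0 0 0 0 0.6" --pt "0 0 0 0 0 0 0.6"

```text
time_s: 24.1
eef_pos: [0.5132, -0.2722, 0.0643]
eef_rot: [0.696, 0.122, 0.697, -0.123]
wrist_force: [0.0, 0.1, 0.3]
opening: 0.795
```

Request:
servo_tool --pt "0 0 0 -5 0 0 0.6" --pt "0 0 0 -20 0 0 0.6" --pt "0 0 0 -45 0 0 0.6" --pt "0 0 0 -75 0 0 0.6" --pt "0 0 0 -110 0 0 0.6" --pt "0 0 0 -140 0 0 0.6" --pt "0 0 0 -160 0 0 0.6" --pt "0 0 0 -160 0 0 0.6"

```text
time_s: 25.1
eef_pos: [0.5143, -0.2729, 0.2275]
eef_rot: [0.698, 0.121, 0.695, -0.124]
wrist_force: [-0.3, -0.2, -0.4]
opening: 0.8
```

Request:
servo_tool --pt "0 0 0 0 30 0 0.6" --pt "0 0 0 0 80 0 0.6" --pt "0 0 0 0 130 0 0.6" --pt "0 0 0 0 180 0 0.6" --pt "0 0 0 0 220 0 0.6" --pt "0 0 0 0 250 0 0.6" --pt "0 0 0 0 250 0 0.6" --pt "0 0 0 0 250 0 0.6"

```text
time_s: 26.1
eef_pos: [0.5989, -0.0382, 0.226]
eef_rot: [0.698, 0.121, 0.695, -0.124]
wrist_force: [-0.1, 0.5, 0.7]
opening: 0.8
```

```bash
python3 - <<'E'
from st import *
o,M=state()
pics("b",boxes={"scene":(50,150,130,130,5),"top":(305,120,110,130,5)})
a=cv2.imread("pics/topb.png");b=cv2.imread("pics/sceneb.png");j=np.hstack([a,b]);print(j.shape);cv2.imwrite("pics/vb.png",cv2.resize(j,None,fx=2/3,fy=2/3))
E
```

```text
t 26.1 pos [ 0.5989 -0.0382  0.226 ] F [-0.1  0.5  0.7] open 0.8 q [-0.26  0.24  1.55 -0.    1.35 -1.48]
[[ 0.002  0.34   0.94 ]
 [-0.005  0.94  -0.34 ]
 [-1.    -0.004  0.004]]
(650, 1200, 3)
```

View pics/vb.png

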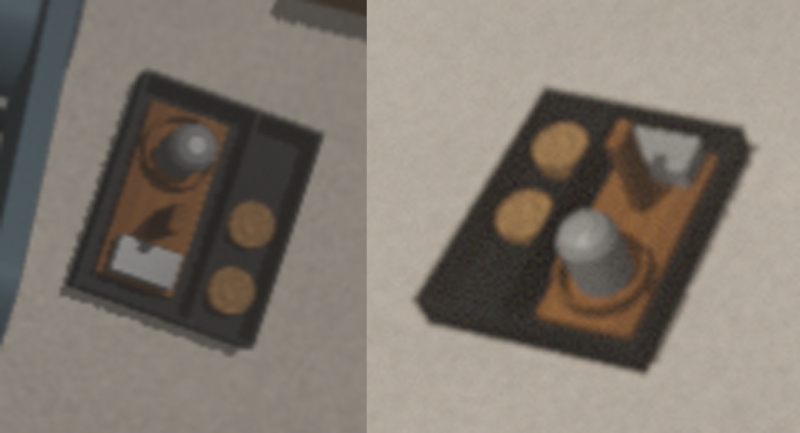

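The caddy lies flat in the long bay. In the top view its board spans (100–240, 100–295) with a gap on every side, and the pot stands in the ring at (185,150). The gripper is well clear, so I'm handing in.

```bash
python3 -c "
from bench import ctrl
print(ctrl.hand_in())"
```

```text
the job is handed in; nothing more can be done
None
```

The job is done and handed in at about 26 s of the 58 s allowed. I stood the pot in the ring of the right-most caddy on the bench and let go of it. Then I lifted the caddy by its handle and set the two together in the tray's long bay.

- **Setting the pot in:** it touched down at the expected height with 7 N, and the picture after release showed it upright inside the ring.
- **Lifting:** the load read 5.6 N, which matches the 0.55 kg of caddy and pot, and the caddy hung level.
- **Setting down in the bay:** the caddy touched down at the expected height, and the highest wrist reading I took there was about 7 N.
- **Final check:** both views show the caddy flat in the bay with a gap on every side and the pot upright in the ring. The arm was well clear, and none of the other items near the tray looked moved.

No check failed. The two cameras disagreed by about 5 mm on the handle's sideways position and by 4–8 mm on the pot and the board corners. I used averages, and the remaining error was within the clearances.

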